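Put the set-up tools back into their fitted tray

ROBOT

A 7-joint arm with a two-finger parallel gripper is mounted at the origin on the work surface. World frame = base frame: x ahead of the robot, y to its left, z up, the work surface at z = 0. Lengths are in m, angles in rad, forces in N, time in s.
With the tool pointing down it reaches from about 0.425 to 0.95 m from the base axis. Payload 16.7 kg.
Tool frame: the origin (TCP) lies on the centre line of the jaws, within the pads' length; the fingertips stand 11 mm ahead of it and the grasp point (between the pads) lies 8 mm behind it (finger_overhang is the distance from the TCP to the fingertips, in m); z points along the fingers, y is the line along which they close (so a half turn about z gives the same grasp; the last joint's range is limited). The gripper opens to 94 mm and grips with 3 to 60 N. Pads are 16 mm wide; open, the fingers measure 119 mm over their backs; the gripper's body (75 mm by 177 mm) begins 78 mm behind the grasp point.
Start: joints at [0.959, 0.426, 0.074, 1.606, -0.034, 1.111, -0.067], TCP at [0.301, -0.604, 0.216] pointing down, gripper open.
Joint ranges: [-2.85, 2.85], [-0.5, 2.14], [-1.23, 1.37], [0.21, 2.46], [-1.02, 4.16], [0.16, 2.05], [-2.73, 2.73]. Speed limits (rad/s): [1.89, 1.89, 2.39, 2.39, 3.01, 3.01, 3.01].

INTERFACE

Orientations are given as a unit quaternion [w, x, y, z].
In Python, from plant import * gives the robot as it stands. The module is installed in compiled form; this text tells all that it offers.
- The arm moves only by the tool send_rows, never from a script. Its argument "increments" is a list of rows, each a list of 7 numbers: the turn, a rotation vector about the tool's x, y, z as a fraction of full scale, then the shift along the tool's x, y, z as a fraction of full scale, then the closure in counts, from 0 (fully open) to 255 (shut). In form: [[ax, ay, az, tx, ty, tz, claw], ...]. A call has 1 to 8 rows; each row shifts and turns the commanded pose from where the row before left it, along the tool's axes as they then stand; what a row does not reach is not made up. Full scale, the value 1, is 0.15 m for a shift and 30 degrees for a turn. A row lasts 1/10 s, in which the tool goes at most 50 mm and 8.59 degrees, less where a joint would pass 70% of its speed; a pose out of reach is approached as far as the arm can. A call with a number of a shift or a turn outside -1 to 1 is refused whole. A call with a gripper value outside its range is refused whole. The fingers move at their own pace and stop on an object; "newtons" is the grip in N (left out, the last holds). Time passes only in rows, so rows that do not move let the fingers close. It gives the time, the measured TCP pose, the force, the opening and the grip force at its end, in the units of the state.
- sense(): the state, without advancing time (a new reading comes with each control period).
- read_camera(name): name is "side" or "top" or "wrist"; returns the picture (400x640x3 uint8, blue, green, red); there is no depth.
- calibration(name): a dict with "fx", "fy", "cx", "cy" (pixels), "rvec" (rotation vector, rad) and "tvec" (3), from world to camera coordinates, as OpenCV has them. Camera axes: x right, y down, z forward; pixel columns grow to the right and rows downward; lengths in m; the calibration is good to about 2 mm. A picture is of the moment at which its call begins: read the wrist's pose just before it. calibration takes no time and is no camera call; for the wrist camera it gives the pose at the moment of the call.
- sign_off(): hands the job in; it is judged then, once.
The state is a dict: "clock": time; "qpos": joint angles; "qvel": joint speeds; "tau": joint torques, N m; "tcp_pos": TCP position; "ee_rot": TCP orientation; "force": force on the tool from outside, world axes, zero at the start; "ft_torque": the same for the moment, N m; "width": finger opening in m; "gripper_force": force on a finger pad.
Only numpy, scipy, OpenCV 4.12 (cv2) and the standard library are available. Lean on these libraries where they do the work, as an engineer would, in place of code of your own. Each camera call takes 0.05 s, during which the arm holds its last target. There are 200 camera calls.

TASK

Put the vise set-up tools from the rubber mat back into the green kit tray: stand each of the three steel parallels on edge in the wooden slot of its own length, and set the V-block, V upward, down into the wide pocket, all fully down and upright. Leave the lathe turning tool and the U-channel offcut where they lie; they do not belong in the kit.

Things in the scene. Friction and masses are not known exactly. Their poses are not given: they have to be found in the camera images.
- par_long_c (a point): The long steel parallel: plain square-ended ground bar, 135 mm long, 14 thick, 45 high, three cross holes in its sides; stands loose on its narrow edge on the 3 mm black rubber mat (underside at z = 0.003), easily tipped sideways; about 0.6 kg. Point: its centre, 22.5 mm above its underside; x along its length, y across its thickness, z up. Either way round is the same.
- par_mid_c (a point): The medium steel parallel: plain square-ended ground bar, 105 mm long, 14 thick, 45 high, three cross holes in its sides; stands loose on its narrow edge on the 3 mm black rubber mat (underside at z = 0.003), easily tipped sideways; about 0.46 kg. Point: its centre, 22.5 mm above its underside; x along its length, y across its thickness, z up. Either way round is the same.
- par_short_c (a point): The short steel parallel: plain square-ended ground bar, 75 mm long, 14 thick, 45 high, three cross holes in its sides; stands loose on its narrow edge on the 3 mm black rubber mat (underside at z = 0.003), easily tipped sideways; about 0.33 kg. Point: its centre, 22.5 mm above its underside; x along its length, y across its thickness, z up. Either way round is the same.
- vblock_c (a point): The V-block: solid steel, 60 mm long, 40 wide, 40 high, with a 90 degree V groove 26 wide and 13 deep along its top; loose on the mat (underside at z = 0.003), V upward, about 0.55 kg. Its two long flanks are flat and 40 mm apart. Point: its centre, 20 mm above its underside; x along the V, y across it, z up. Either way round is the same.
- turning_tool_c (a point): Not of this kit, leave it: a lathe turning tool, in plan a bar like the parallels but lower (22 mm), 103 mm long, 16 wide, with a pointed nose and small brass-coloured tip at its +x end; loose on the mat. Point: 11 mm above its underside, near mid-length; x along its length, z up.
- channel_c (a point): Not of this kit, leave it: an offcut of U-channel steel, as large as the V-block (60 mm long, 40 wide, 34 high) but hollow, with a flat floor and two upright 6 mm flanges, open at the top; loose on the mat. Point: its middle, 17 mm above its underside; x along the channel, z up. A nut and a bolt (at most 45 mm high) also stand on the mat.
- slot_long_floor (a point): The longest slot, for the long parallel. 162 x 62 mm hardwood block, one of four lying side by side 64 mm apart, in any order, in a low green fixed tray. Recess in its middle 145 mm long (x), 22 wide (y), 14 deep. Point: centre of the recess floor (9 mm above the bench); x along the recess, z up. The parallel stands in it 31 mm proud of the block.
- slot_mid_floor (a point): The medium slot, for the medium parallel. 162 x 62 mm hardwood block, one of four lying side by side 64 mm apart, in any order, in a low green fixed tray. Recess in its middle 115 mm long (x), 22 wide (y), 14 deep. Point: centre of the recess floor (9 mm above the bench); x along the recess, z up. The parallel stands in it 31 mm proud of the block.
- slot_short_floor (a point): The shortest slot, for the short parallel. 162 x 62 mm hardwood block, one of four lying side by side 64 mm apart, in any order, in a low green fixed tray. Recess in its middle 85 mm long (x), 22 wide (y), 14 deep. Point: centre of the recess floor (9 mm above the bench); x along the recess, z up. The parallel stands in it 31 mm proud of the block.
- pocket_v_floor (a point): The wide pocket, for the V-block. 162 x 62 mm hardwood block, one of four lying side by side 64 mm apart, in any order, in a low green fixed tray. Recess in its middle 70 mm long (x), 52 wide (y), 14 deep. Point: centre of the recess floor (9 mm above the bench); x along the recess, z up. The V-block sits in it 26 mm proud, its V along x. Tray rim: 18 mm above the bench.
Not all that is in view belongs to the job. What is shaped like the part that bears vblock_c but orange or turquoise is not meant.

How it is judged:
At the end, for the whole second after the job is handed in: Each parallel on edge in the slot of its length, V-block in the wide pocket: within 10 mm of the recess centre, on its floor within 4 mm, upright within 0.12 rad, lengthwise within 0.25 rad, at rest (under 20 mm/s). Turning tool and channel within 25 mm of their start (horizontal distance between par_long_c and slot_long_floor below 0.01 m and z of par_long_c in the frame of slot_long_floor below 0.0265 m and angle between each of par_long_c, par_mid_c, par_short_c, vblock_c's own z axis and vertical below 0.12 rad and angle between the x axis of par_long_c and the x axis of slot_long_floor, either way round below 0.25 rad and linear speed of each of par_long, par_mid, par_short, vblock below 0.02 m/s and horizontal distance between par_mid_c and slot_mid_floor below 0.01 m and z of par_mid_c in the frame of slot_mid_floor below 0.0265 m and angle between the x axis of par_mid_c and the x axis of slot_mid_floor, either way round below 0.25 rad and horizontal distance between par_short_c and slot_short_floor below 0.01 m and z of par_short_c in the frame of slot_short_floor below 0.0265 m and angle between the x axis of par_short_c and the x axis of slot_short_floor, either way round below 0.25 rad and horizontal distance between vblock_c and pocket_v_floor below 0.01 m and z of vblock_c in the frame of pocket_v_floor below 0.024 m and angle between the x axis of vblock_c and the x axis of pocket_v_floor, either way round below 0.25 rad and distance of each of turning_tool_c, channel_c from where it was at the start of the episode below 0.025 m); the robot touches nothing.
It fails at once if the turning tool or the channel offcut is carried off or pushed aside by more than 40 mm (distance of any of turning_tool_c, channel_c from where it was at the start of the episode above 0.04 m).
It also fails if it takes over 136 s, if anything falls off the work surface, if the arm or the gripper's body presses on something with over 40 N, if the wrist force passes 120 N, or if a joint passes its speed limit or range.

## Working session

There is one attempt and no reset: what is moved stays moved. The work goes in short steps, Python scripts to look and compute and a tool call to move; the robot and the scene stay as the last step left them, time stands still between calls to the robot, and variables do not carry over. Pictures are saved under pics/ and viewed, at most 14 in all, crops included, and the job is handed in when it is done.

Besides the shell and the picture viewer there is one more tool, called after "Request:" as name(argument=value, ...), one argument or row to a line, values as JSON. send_rows: Moves the arm, as the interface text tells. Its arguments: {"type":"object","properties":{"increments":{"type":"array","items":{"type":"array","items":{"type":"number"}}},"newtons":{"type":"number"}},"required":["increments"]}

```bash
mkdir -p pics; python3 - <<'E'
from plant import *
import cv2
s=sense();print(s)
for n in("top","side"):
    c=calibration(n);print(n,c);cv2.imwrite(f"pics/{n}0.png",read_camera(n))
E
```

```text
{'clock': 0.0, 'qpos': array([ 0.95851659,  0.42674254,  0.07388882,  1.60658764, -0.03410962,
        1.11079982, -0.06707208]), 'qvel': array([ 3.04839172e-04, -4.70881285e-04, -1.93766555e-04,  2.27962485e-04,
       -1.30778257e-03,  2.40174417e-04, -5.78526690e-05]), 'tau': array([-6.49566609e-04, -9.35822582e+01,  3.66610274e+00, -4.54198337e+01,
       -4.88237129e-02,  2.01172574e-02,  8.36918230e-05]), 'tcp_pos': array([ 0.30111429, -0.60365079,  0.21577826]), 'ee_rot': array([-6.07647045e-04,  9.73353210e-01,  2.29310097e-01, -1.95588422e-04]), 'force': array([ 1.0608525 ,  0.40274467, -0.58080241]), 'ft_torque': array([-0.04314777,  0.03101314, -0.02047102]), 'gripper_force': 0.0, 'width': 0.09401677885564079}
top {'fx': 501.0156554338159, 'fy': 501.0156554338159, 'cx': 322.5003695046288, 'cy': 205.42948922910543, 'rvec': array([ 2.16148656, -2.15187514,  0.07827867]), 'tvec': array([0.01636148, 0.60950922, 1.16393906])}
side {'fx': 370.4289438350572, 'fy': 370.4289438350572, 'cx': 325.1716403791394, 'cy': 200.1014890958081, 'rvec': array([ 2.28568968, -0.15247891,  0.0478743 ]), 'tvec': array([-0.59094686,  0.10247926,  0.91392564])}
```

View pics/top0.png

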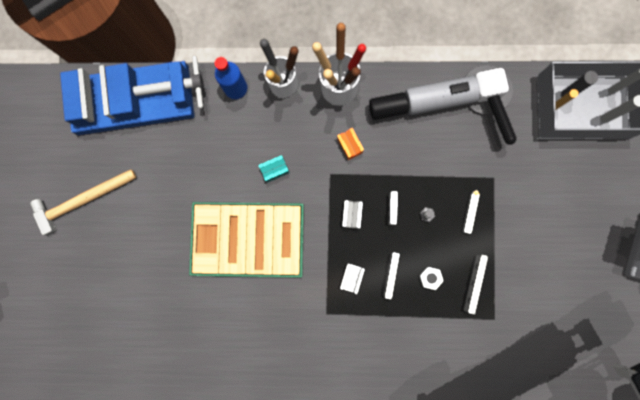

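View pics/side0.png

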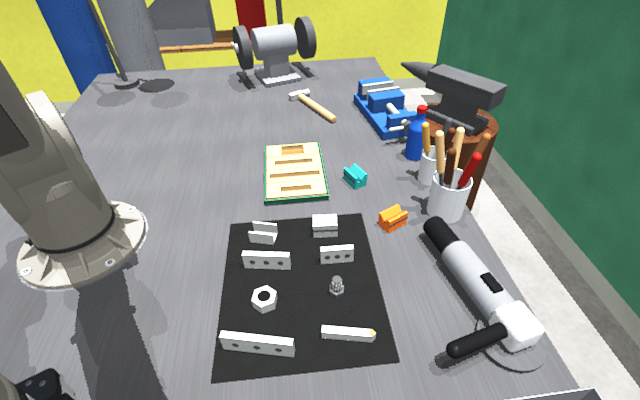

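Top picture: the tray is at (247,240), with the pocket at col 207, mid slot at 233, long at 259 and short at 286. On the mat there are two 60x40 blocks at (352,214) and (351,279), the short bar at (394,208), mid at (392,275), long at (477,285), and the turning tool with its brass tip at (471,212). The turquoise and orange V shapes at (273,168) and (350,143) are decoys. I'll check the two blocks in a close crop.

```bash
cat > h.py <<'E'
import numpy as np,cv2
from plant import *
from scipy.spatial.transform import Rotation as R
def ray(c,uv):
    Rm=cv2.Rodrigues(np.array(c['rvec']))[0];o=-Rm.T@c['tvec']
    uv=np.atleast_2d(np.array(uv,float))
    d=np.c_[(uv[:,0]-c['cx'])/c['fx'],(uv[:,1]-c['cy'])/c['fy'],np.ones(len(uv))]@Rm
    return o,d
def onz(c,uv,z):
    o,d=ray(c,uv);return o+d*((z-o[2])/d[:,2:])
def proj(c,p): return cv2.projectPoints(np.atleast_2d(np.array(p,float)),np.array(c['rvec']),np.array(c['tvec']),np.array([[c['fx'],0,c['cx']],[0,c['fy'],c['cy']],[0,0,1]]),None)[0][:,0]
def rect(cnt_uv,c,z):
    p=onz(c,cnt_uv,z)[:,:2].astype(np.float32)*1000
    (x,y),(w,h),a=cv2.minAreaRect(p)
    if w<h: w,h,a=h,w,a+90
    return np.round([x,y,w,h,(a+90)%180-90],1)
E
python3 - <<'E'
from h import *
t=cv2.imread('pics/top0.png');s=cv2.imread('pics/side0.png')
a=cv2.resize(t[165:325,180:500],None,fx=2.4,fy=2.4,interpolation=cv2.INTER_CUBIC)
b=cv2.resize(s[205:370,210:400],None,fx=3,fy=3,interpolation=cv2.INTER_CUBIC)
cv2.imwrite('pics/ct.png',a);cv2.imwrite('pics/cs.png',b)
c=calibration('top')
hsv=cv2.cvtColor(t,cv2.COLOR_BGR2HSV)
m=((hsv[...,2]>90)&(hsv[...,1]<60)).astype(np.uint8);m[:180]=0;m[315:]=0;m[:,:330]=0;m[:,492:]=0
for th in(90,170):
  mm=((hsv[...,2]>th)&(m>0)).astype(np.uint8)
  for k in cv2.findContours(mm,0,1)[0]:
    if cv2.contourArea(k)>40:print(th,cv2.boundingRect(k),rect(k[:,0],c,.048))
m=((hsv[...,1]>120)&(hsv[...,0]<25)&(hsv[...,2]<225)).astype(np.uint8);m[:205]=0;m[275:]=0;m[:,:190]=0;m[:,303:]=0
for k in cv2.findContours(m,0,1)[0]:
    if cv2.contourArea(k)>100:print(cv2.boundingRect(k),rect(k[:,0],c,.023))
g=((hsv[...,0]>35)&(hsv[...,0]<90)&(hsv[...,1]>60)).astype(np.uint8);g[:195]=0;g[285:]=0;g[:,:185]=0;g[:,310:]=0
print('tray',rect(np.argwhere(g)[:,::-1],c,.018))
E
```

```text
90 (420, 266, 24, 25) [ 440.9 -233.3   54.6   51.2   76.4]
90 (340, 263, 25, 32) [438.7 -50.7  64.9  45.  -16.9]
90 (467, 254, 21, 61) [ 428.3 -338.3  139.8   20.2  -14.1]
90 (384, 252, 16, 48) [ 446.4 -142.1  109.4   20.1  -10.4]
90 (421, 207, 14, 15) [ 590.7 -227.7   29.4   26.7   44.9]
90 (342, 200, 21, 29) [588.1 -50.9  64.2  45.1  -4.5]
90 (463, 192, 17, 42) [ 591.5 -327.8   96.5   21.3  -13.2]
90 (389, 190, 9, 35) [ 6.046e+02 -1.465e+02  8.010e+01  1.870e+01 -5.000e-01]
170 (420, 267, 23, 23) [ 441.1 -232.9   50.7   48.   -45.3]
170 (340, 264, 25, 30) [438.7 -50.6  62.1  42.2 -16.9]
170 (468, 255, 20, 59) [ 427.9 -338.6  137.1   16.6  -14.4]
170 (385, 252, 15, 47) [ 446.2 -142.4  107.2   16.9  -10.7]
170 (342, 200, 21, 28) [588.6 -51.   61.8  42.8  -5.1]
170 (464, 193, 16, 41) [ 591.5 -328.    94.5   18.4  -13.1]
170 (390, 191, 8, 34) [ 6.035e+02 -1.476e+02  7.760e+01  1.640e+01 -5.000e-01]
tray [528.7 202.4 271.9 177.9  89.5]
```

View pics/ct.png

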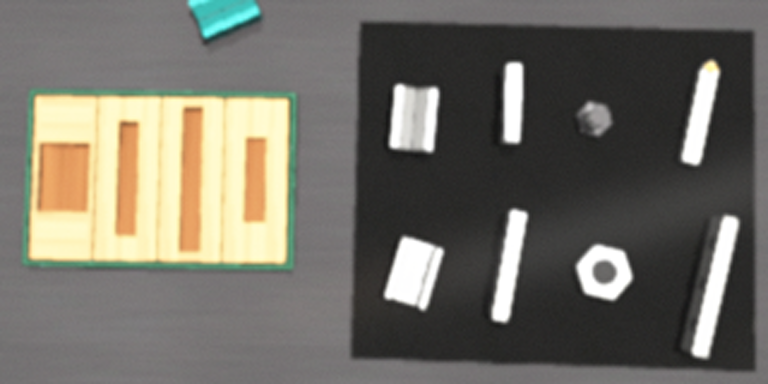

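View pics/cs.png

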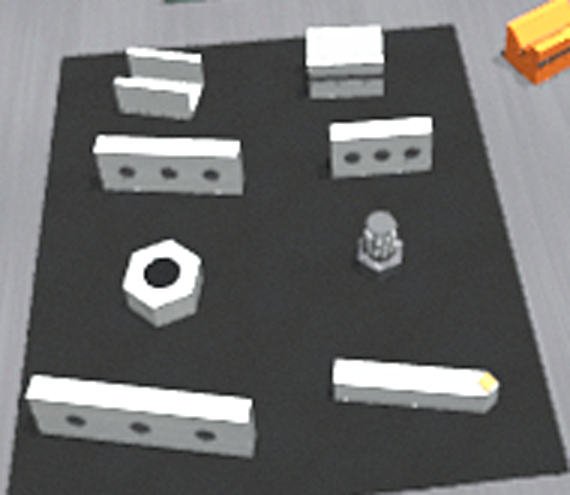

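The V-block is at top (352,214): V shading in the top view and solid in the side view at (325,224). The channel is at (351,279), hollow with two flanges in the side view at (263,233). The bar with the brass tip at (471,212) is the turning tool. The other three bars have cross holes and are the parallels.

```bash
cat >> h.py <<'E'
def need(x,y,z,yaw):
    """print remaining turn (full scale) and shift (full scale, tool axes after turn); yaw=deg of tool x in world, mod 180; mm"""
    s=sense();p=s['tcp_pos'];q=s['ee_rot'];M=R.from_quat(np.r_[q[1:],q[0]]).as_matrix()
    cands=[]
    for k in(0,180):
        a=np.radians(yaw+k);T=np.array([[np.cos(a),np.sin(a),0],[np.sin(a),-np.cos(a),0],[0,0,-1]]).T
        r=R.from_matrix(M.T@T).as_rotvec();cands.append((np.linalg.norm(r),r,T))
    _,r,T=min(cands,key=lambda v:v[0])
    d=T.T@(np.array([x,y,z])/1000-p)
    print('t',s['clock'],'p',np.round(p*1000,1),'w',round(s['width']*1000,1),'F',np.round(s['force'],1),'turn',np.round(r/np.radians(30),3),'shift',np.round(d/.15,3),'(mm',np.round(d*1000,1),')')
E
python3 - <<'E'
from h import *
t=cv2.imread('pics/top0.png');c=calibration('top')
hsv=cv2.cvtColor(t,cv2.COLOR_BGR2HSV)
m=np.zeros(t.shape[:2],np.uint8);m[207:274,193:301]=(t[207:274,193:301,0]<118)
print(hsv[240,207],hsv[212,207],hsv[240,259],t[240,207],t[212,207])
for k in cv2.findContours(m,0,1)[0]:
    if cv2.contourArea(k)>60:print(cv2.boundingRect(k),rect(k[:,0],c,.023))
need(428,-338.5,120,-14.2)
E
```

```text
[ 13 148 229] [ 27  52 255] [ 14 146 232] [ 96 155 229] [203 249 255]
(196, 225, 21, 28) [5.297e+02 2.987e+02 6.470e+01 4.910e+01 3.000e-01]
(282, 223, 9, 34) [528.3 106.9  79.1  18.4  -1. ]
(228, 215, 10, 48) [530.1 234.8 112.5  18.4  -0.7]
(255, 210, 9, 59) [ 5.294e+02  1.706e+02  1.387e+02  1.800e+01 -2.000e-01]
t 0.1 p [ 301.2 -603.7  215.8] w 93.9 F [-0.6  0.1 -0.1] turn [-2.000e-03  1.000e-03  1.357e+00] shift [ 0.386 -1.921  0.639] (mm [  57.9 -288.2   95.8] )
```

Request:
send_rows(
  increments=[
    [0, 0, 0.272, 0, 0, 0, 120],
    [0, 0, 0.272, 0, 0, 0, 120],
    [0, 0, 0.272, 0, 0, 0, 120],
    [0, 0, 0.272, 0, 0, 0, 120],
    [0, 0, 0.269, 0, 0, 0, 120],
    [0, 0, 0, 0.07, -0.32, 0, 120],
    [0, 0, 0, 0.07, -0.32, 0, 120],
    [0, 0, 0, 0.07, -0.32, 0, 120],
  ],
  newtons=30,
)

```text
clock: 0.9
tcp_pos: [0.3675, -0.4704, 0.216]
ee_rot: [-0.0, 0.992, -0.124, -0.0]
force: [1.0, 0.4, 0.5]
width: 0.0498
gripper_force: 0.0
```

Request:
send_rows(
  increments=[
    [0, 0, 0, 0.07, -0.32, 0.16, 120],
    [0, 0, 0, 0.07, -0.32, 0.16, 120],
    [0, 0, 0, 0.036, -0.32, 0.16, 120],
    [0, 0, 0, 0, 0, 0.16, 120],
    [0, 0, 0, 0, 0, 0, 120],
    [0, 0, 0, 0, 0, 0, 120],
  ],
)

```text
clock: 1.5
tcp_pos: [0.4227, -0.3505, 0.1267]
ee_rot: [0.0, 0.992, -0.124, -0.0]
force: [0.2, -0.3, 0.1]
width: 0.0501
gripper_force: 0.0
```

```bash
python3 - <<'E'
from h import *
need(428,-338.5,120,-14.2)
c=calibration('wrist');im=read_camera('wrist');cv2.imwrite('pics/w1.png',im)
p=[[.428,-.3385,.048]];print(proj(c,p))
E
```

```text
t 1.5 p [ 422.7 -350.5  126.7] w 50.1 F [ 0.2 -0.3  0.1] turn [ 0.     0.001 -0.001] shift [ 0.015 -0.086  0.044] (mm [  2.2 -12.9   6.7] )
[[305.20431518 208.146692  ]]
```

View pics/w1.png

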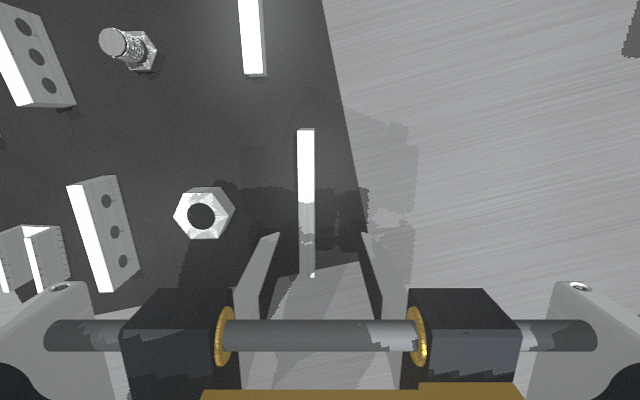

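The wrist view shows the long bar with its top at cols 297-315, rows 128-277, between the jaws. That matches the predicted centre (305,208).

Request:
send_rows(
  increments=[
    [0, 0, 0, 0.015, -0.086, 0, 120],
    [0, 0, 0, 0, 0, 0, 120],
    [0, 0, 0, 0, 0, 0.15, 120],
    [0, 0, 0, 0, 0, 0.15, 120],
    [0, 0, 0, 0, 0, 0.15, 120],
    [0, 0, 0, 0, 0, 0.1, 120],
    [0, 0, 0, 0, 0, 0.06, 120],
    [0, 0, 0, 0, 0, 0, 120],
  ],
)

```text
clock: 2.35
tcp_pos: [0.4281, -0.3376, 0.0343]
ee_rot: [-0.0, 0.992, -0.124, -0.001]
force: [0.2, -0.3, -0.7]
width: 0.0498
gripper_force: 0.0
```

```bash
python3 - <<'E'
from h import *
need(428,-338.5,34,-14.2)
E
```

```text
t 2.35 p [ 428.1 -337.6   34.3] w 49.8 F [ 0.2 -0.3 -0.7] turn [-0.001  0.002  0.   ] shift [0.001 0.006 0.002] (mm [0.1 0.9 0.3] )
```

Close, then lift.

Request:
send_rows(
  increments=[
    [0, 0, 0, 0, 0, 0, 255],
    [0, 0, 0, 0, 0, 0, 255],
    [0, 0, 0, 0, 0, 0, 255],
    [0, 0, 0, 0, 0, 0, 255],
    [0, 0, 0, 0, 0, 0, 255],
    [0, 0, 0, 0, 0, 0, 255],
    [0, 0, 0, 0, 0, 0, 255],
    [0, 0, 0, 0, 0, 0, 255],
  ],
  newtons=40,
)

```text
clock: 3.15
tcp_pos: [0.4286, -0.3381, 0.0352]
ee_rot: [0.0, 0.992, -0.124, 0.0]
force: [-1.3, -0.2, 6.5]
width: 0.0137
gripper_force: 40.0
```

Request:
send_rows(
  increments=[
    [0, 0, 0, 0, 0, -0.1, 255],
    [0, 0, 0, 0, 0, -0.15, 255],
    [0, 0, 0, 0, 0, -0.15, 255],
    [0, 0, 0, 0, 0, -0.2, 255],
    [0, 0, 0, 0, 0, -0.2, 255],
    [0, 0, 0, 0, 0, -0.1, 255],
    [0, 0, 0, 0, 0, 0, 255],
    [0, 0, 0, 0, 0, 0, 255],
  ],
)

```text
clock: 3.95
tcp_pos: [0.428, -0.3374, 0.1689]
ee_rot: [-0.0, 0.992, -0.124, -0.0]
force: [-0.2, 0.1, -7.2]
width: 0.0138
gripper_force: 40.0
```

```bash
python3 - <<'E'
from h import *
need(529.4,170.6,120,-0.4)
E
```

```text
t 3.95 p [ 428.  -337.4  168.9] w 13.8 F [-0.2  0.1 -7.2] turn [-0.001  0.002 -0.46 ] shift [ 0.653 -3.391  0.326] (mm [  97.9 -508.7   48.9] )
```

Request:
send_rows(
  increments=[
    [0, 0, -0.15, 0, 0, 0, 255],
    [0, 0, -0.15, 0, 0, 0, 255],
    [0, 0, -0.16, 0, 0, 0, 255],
    [0, 0, 0, 0.05, -0.15, 0, 255],
    [0, 0, 0, 0.05, -0.24, 0, 255],
    [0, 0, 0, 0.05, -0.24, 0, 255],
    [0, 0, 0, 0.05, -0.24, 0, 255],
    [0, 0, 0, 0.05, -0.24, 0, 255],
  ],
)

```text
clock: 4.75
tcp_pos: [0.4662, -0.1699, 0.1682]
ee_rot: [-0.0, 1.0, -0.003, -0.001]
force: [0.9, 0.0, -6.6]
width: 0.0135
gripper_force: 40.0
```

Request:
send_rows(
  increments=[
    [0, 0, 0, 0.05, -0.24, 0, 255],
    [0, 0, 0, 0.05, -0.24, 0, 255],
    [0, 0, 0, 0.05, -0.24, 0, 255],
    [0, 0, 0, 0.05, -0.24, 0, 255],
    [0, 0, 0, 0.05, -0.24, 0, 255],
    [0, 0, 0, 0.05, -0.24, 0, 255],
    [0, 0, 0, 0.05, -0.24, 0, 255],
    [0, 0, 0, 0.05, -0.24, 0, 255],
  ],
)

```text
clock: 5.55
tcp_pos: [0.5282, 0.1172, 0.168]
ee_rot: [0.0, 1.0, -0.003, -0.001]
force: [0.3, -0.4, -6.7]
width: 0.0139
gripper_force: 40.0
```

Request:
send_rows(
  increments=[
    [0, 0, 0, 0, -0.15, 0.1, 255],
    [0, 0, 0, 0, -0.1, 0.1, 255],
    [0, 0, 0, 0, 0, 0.1, 255],
    [0, 0, 0, 0, 0, 0, 255],
    [0, 0, 0, 0, 0, 0, 255],
  ],
)

```text
clock: 6.05
tcp_pos: [0.5287, 0.1529, 0.1239]
ee_rot: [0.0, 1.0, -0.004, -0.001]
force: [-0.5, 0.3, -5.2]
width: 0.0137
gripper_force: 40.0
```

```bash
python3 - <<'E'
from h import *
need(529.4,170.6,100,-0.4)
c=calibration('wrist');im=read_camera('wrist');cv2.imwrite('pics/w2.png',im)
print(proj(c,[[.5294+.0725,.1706,.023],[.5294,.1706,.023],[.5294-.0725,.1706,.023]]))
E
```

```text
t 6.05 p [528.7 152.9 123.9] w 13.7 F [-0.5  0.3 -5.2] turn [ 0.001  0.004 -0.   ] shift [ 0.004 -0.118  0.159] (mm [  0.6 -17.7  23.9] )
[[299.61766244 123.26183329]
 [301.69138654 202.51271503]
 [303.48128388 270.91667592]]
```

View pics/w2.png

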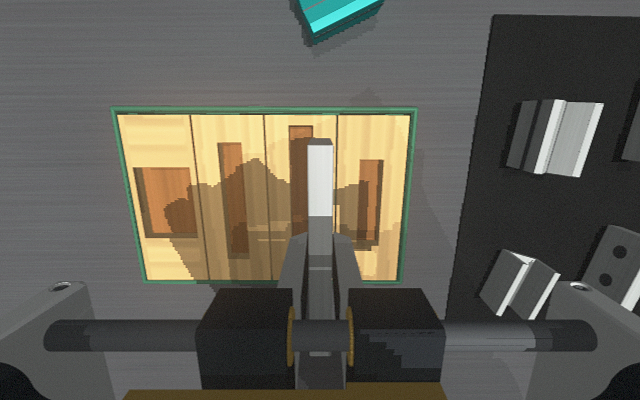

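The wrist view shows the far end of the long slot at (300,125), as predicted. The held bar is parallel to the slot, its far end at (320,140).

Request:
send_rows(
  increments=[
    [0, 0, 0, 0.004, -0.06, 0, 255],
    [0, 0, 0, 0, -0.058, 0.05, 255],
    [0, 0, 0, 0, 0, 0.15, 255],
    [0, 0, 0, 0, 0, 0.15, 255],
    [0, 0, 0, 0, 0, 0.07, 255],
    [0, 0, 0, 0, 0, 0, 255],
    [0, 0, 0, 0, 0, 0, 255],
  ],
)

```text
clock: 6.8
tcp_pos: [0.5304, 0.1716, 0.0624]
ee_rot: [-0.0, 1.0, -0.003, 0.0]
force: [-0.0, -0.5, -6.1]
width: 0.0134
gripper_force: 40.0
```

```bash
python3 - <<'E'
from h import *
need(529.4,170.6,41.5,-0.4)
c=calibration('wrist');im=read_camera('wrist')
z=sense()['tcp_pos'][2]+.0128
g=im[...,1].astype(int);top=proj(c,[[.5294+.0675,.1706,z]])[0];print(top)
u=int(top[0]);print(g[int(top[1])-12:int(top[1])+13,u])
E
```

```text
t 6.8 p [530.4 171.6  62.4] w 13.4 F [-0.  -0.5 -6.1] turn [-0.001 -0.001  0.   ] shift [-0.007  0.007  0.139] (mm [-1.   1.  20.9] )
[321.7662978  143.44145669]
[ 83  59  95  97  97 105 114  87  87  87  85  90  86  95 162 201 206 200
 202 204 202 204 200 198 200]
```

Request:
send_rows(
  increments=[
    [0, 0, 0, 0, 0.006, 0.05, 255],
    [0, 0, 0, 0, 0, 0.05, 255],
    [0, 0, 0, 0, 0, 0.035, 255],
    [0, 0, 0, 0, 0, 0, 255],
    [0, 0, 0, 0, 0, 0, 255],
  ],
)

```text
clock: 7.35
tcp_pos: [0.5299, 0.1703, 0.0413]
ee_rot: [0.0, 1.0, -0.003, -0.0]
force: [-0.4, 0.4, -7.0]
width: 0.0137
gripper_force: 40.0
```

Nearly on the floor: lower a touch, open, lift.

Request:
send_rows(
  increments=[
    [0, 0, 0, 0, 0, 0.008, 255],
    [0, 0, 0, 0, 0, 0, 255],
    [0, 0, 0, 0, 0, 0, 140],
    [0, 0, 0, 0, 0, 0, 140],
    [0, 0, 0, 0, 0, 0, 140],
    [0, 0, 0, 0, 0, 0, 140],
  ],
)

```text
clock: 7.95
tcp_pos: [0.5302, 0.1703, 0.0405]
ee_rot: [-0.0, 1.0, -0.003, 0.0]
force: [0.6, 0.2, 0.2]
width: 0.0409
gripper_force: 0.0
```

Request:
send_rows(
  increments=[
    [0, 0, 0, 0, 0, -0.1, 140],
    [0, 0, 0, 0, 0, -0.2, 140],
    [0, 0, 0, 0, 0, -0.25, 140],
    [0, 0, 0, 0, 0, -0.15, 140],
    [0, 0, 0, 0, 0, 0, 140],
  ],
)

```text
clock: 8.45
tcp_pos: [0.5318, 0.171, 0.1498]
ee_rot: [-0.001, 1.0, -0.004, 0.003]
force: [0.1, -0.5, -1.7]
width: 0.0424
gripper_force: 0.0
```

```bash
python3 - <<'E'
from h import *
need(446.2,-142.4,120,-10.6)
c=calibration('top');im=read_camera('side');cv2.imwrite('pics/s3.png',cv2.resize(im[120:230,230:360],None,fx=4,fy=4))
E
```

```text
t 8.45 p [531.8 171.  149.8] w 42.4 F [ 0.1 -0.5 -1.7] turn [-0.005 -0.01   0.34 ] shift [-0.177  2.159  0.199] (mm [-26.5 323.8  29.8] )
```

View pics/s3.png

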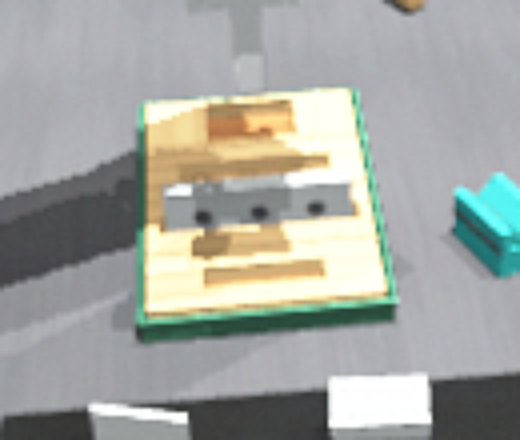

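The long parallel stands upright in its slot at crop (258,203). Next the medium one.

Request:
send_rows(
  increments=[
    [0, 0, 0.17, 0, 0, 0, 120],
    [0, 0, 0.17, 0, 0, 0, 120],
    [0, 0, 0, -0.025, 0.27, 0, 120],
    [0, 0, 0, -0.025, 0.27, 0, 120],
    [0, 0, 0, -0.025, 0.27, 0, 120],
    [0, 0, 0, -0.025, 0.27, 0, 120],
    [0, 0, 0, -0.025, 0.27, 0, 120],
    [0, 0, 0, -0.025, 0.27, 0, 120],
  ],
)

```text
clock: 9.3
tcp_pos: [0.4621, -0.0659, 0.1451]
ee_rot: [-0.0, 0.996, -0.092, -0.0]
force: [0.6, -0.5, -0.6]
width: 0.0496
gripper_force: 0.0
```

Request:
send_rows(
  increments=[
    [0, 0, 0, -0.025, 0.27, 0, 120],
    [0, 0, 0, 0, 0.27, 0.1, 120],
    [0, 0, 0, 0, 0, 0.1, 120],
    [0, 0, 0, 0, 0, 0, 120],
    [0, 0, 0, 0, 0, 0, 120],
  ],
)

```text
clock: 9.8
tcp_pos: [0.4445, -0.1427, 0.1153]
ee_rot: [-0.0, 0.996, -0.092, -0.001]
force: [0.4, 0.3, 0.4]
width: 0.0497
gripper_force: 0.0
```

```bash
python3 - <<'E'
from h import *
need(446.2,-142.4,34,-10.6)
c=calibration('wrist');im=read_camera('wrist');a=np.radians(-10.6);d=np.array([np.cos(a),np.sin(a),0])*.0525
m=(im[...,1]>195).astype(np.uint8)
q=np.array([.4462,-.1424,.048]);p=proj(c,[q+d,q,q-d]);print(p)
for v in range(-4,5,2):
    i=int(p[1,1])-30+10*v//2;print(i,''.join('#' if x else '.' for x in m[i,int(p[1,0])-35:int(p[1,0])+35]))
E
```

```text
t 9.8 p [ 444.5 -142.7  115.3] w 49.7 F [0.4 0.3 0.4] turn [-0.001  0.002  0.001] shift [ 0.011 -0.004  0.542] (mm [ 1.6 -0.6 81.3] )
[[319.37849911 149.60083462]
 [319.39078516 212.90748578]
 [319.40168167 269.05422582]]
162 ............................################..........................
172 ............................################..........................
182 ............................################..........................
192 ............................################..........................
202 ............................######....................................
```

Bar is centred and parallel. Descend and grip.

Request:
send_rows(
  increments=[
    [0, 0, 0, 0.011, 0, 0.15, 120],
    [0, 0, 0, 0, 0, 0.15, 120],
    [0, 0, 0, 0, 0, 0.14, 120],
    [0, 0, 0, 0, 0, 0.1, 120],
    [0, 0, 0, 0, 0, 0, 255],
    [0, 0, 0, 0, 0, 0, 255],
    [0, 0, 0, 0, 0, 0, 255],
    [0, 0, 0, 0, 0, 0, 255],
  ],
)

```text
clock: 10.65
tcp_pos: [0.447, -0.1437, 0.0354]
ee_rot: [0.0, 0.996, -0.092, 0.001]
force: [-0.9, -0.3, -0.4]
width: 0.0214
gripper_force: 0.0
```

Request:
send_rows(
  increments=[
    [0, 0, 0, 0, 0, 0, 255],
    [0, 0, 0, 0, 0, 0, 255],
    [0, 0, 0, 0, 0, 0, 255],
  ],
)

```text
clock: 10.95
tcp_pos: [0.4468, -0.1437, 0.0351]
ee_rot: [-0.0, 0.996, -0.092, 0.001]
force: [-2.0, 0.7, 9.7]
width: 0.0136
gripper_force: 40.0
```

Request:
send_rows(
  increments=[
    [0, 0, 0, 0, 0, -0.1, 255],
    [0, 0, 0, 0, 0, -0.15, 255],
    [0, 0, 0, 0, 0, -0.15, 255],
    [0, 0, 0, 0, 0, -0.2, 255],
    [0, 0, 0, 0, 0, -0.2, 255],
    [0, 0, 0, 0, 0, -0.1, 255],
    [0, 0, 0, 0, 0, 0, 255],
  ],
)

```text
clock: 11.65
tcp_pos: [0.4471, -0.1439, 0.1713]
ee_rot: [0.0, 0.996, -0.092, 0.002]
force: [0.3, -0.7, -5.5]
width: 0.0139
gripper_force: 40.0
```

```bash
python3 - <<'E'
from h import *
need(529.6,234.8,110,-0.4)
E
```

```text
t 11.65 p [ 447.1 -143.9  171.3] w 13.9 F [ 0.3 -0.7 -5.5] turn [ 0.    -0.006 -0.34 ] shift [ 0.532 -2.528  0.408] (mm [  79.8 -379.3   61.3] )
```

Request:
send_rows(
  increments=[
    [0, 0, -0.17, 0, 0, 0, 255],
    [0, 0, -0.17, 0, 0, 0, 255],
    [0, 0, 0, 0.05, -0.2, 0, 255],
    [0, 0, 0, 0.05, -0.24, 0, 255],
    [0, 0, 0, 0.05, -0.24, 0, 255],
    [0, 0, 0, 0.05, -0.24, 0, 255],
    [0, 0, 0, 0.05, -0.24, 0, 255],
    [0, 0, 0, 0.05, -0.24, 0, 255],
  ],
)

```text
clock: 12.45
tcp_pos: [0.4921, 0.0673, 0.168]
ee_rot: [0.0, 1.0, -0.004, -0.001]
force: [1.0, -0.7, -4.4]
width: 0.014
gripper_force: 40.0
```

Request:
send_rows(
  increments=[
    [0, 0, 0, 0.05, -0.24, 0, 255],
    [0, 0, 0, 0.05, -0.24, 0, 255],
    [0, 0, 0, 0.05, -0.24, 0, 255],
    [0, 0, 0, 0.05, -0.24, 0, 255],
    [0, 0, 0, 0.03, -0.1, 0.1, 255],
    [0, 0, 0, 0, -0.06, 0.2, 255],
    [0, 0, 0, 0, 0, 0.1, 255],
    [0, 0, 0, 0, 0, 0, 255],
  ],
)

```text
clock: 13.25
tcp_pos: [0.5265, 0.2324, 0.1063]
ee_rot: [0.001, 1.0, -0.003, -0.003]
force: [0.5, -0.7, -4.4]
width: 0.0136
gripper_force: 40.0
```

```bash
python3 - <<'E'
from h import *
need(529.6,234.8,62,-0.4)
E
```

```text
t 13.25 p [526.5 232.4 106.3] w 13.6 F [ 0.5 -0.7 -4.4] turn [0.005 0.01  0.001] shift [ 0.021 -0.016  0.295] (mm [ 3.1 -2.5 44.3] )
```

Request:
send_rows(
  increments=[
    [0, 0, 0, 0.021, -0.016, 0.08, 255],
    [0, 0, 0, 0, 0, 0.12, 255],
    [0, 0, 0, 0, 0, 0.09, 255],
    [0, 0, 0, 0, 0, 0, 255],
    [0, 0, 0, 0, 0, 0, 255],
  ],
)

```text
clock: 13.75
tcp_pos: [0.5318, 0.236, 0.0662]
ee_rot: [-0.0, 1.0, -0.004, 0.0]
force: [0.5, 0.4, -3.2]
width: 0.0134
gripper_force: 40.0
```

```bash
python3 - <<'E'
from h import *
need(529.6,234.8,41.3,-0.4)
c=calibration('wrist');im=read_camera('wrist');cv2.imwrite('pics/w4.png',im)
print(proj(c,[[.5296+.0575,.2348,.023],[.5296+.0525,.2348,sense()['tcp_pos'][2]+.0128]]))
E
```

```text
t 13.75 p [531.8 236.   66.2] w 13.4 F [ 0.5  0.4 -3.2] turn [-0.    -0.    -0.001] shift [-0.015  0.008  0.166] (mm [-2.2  1.2 24.9] )
[[321.63400933 152.00012192]
 [322.20252086 174.489552  ]]
```

View pics/w4.png

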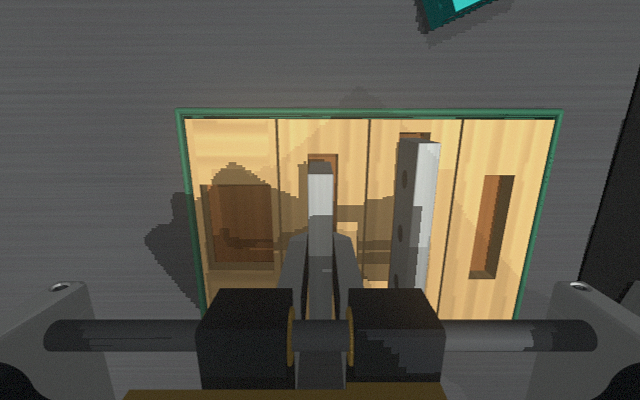

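The held bar at (320,174) lines up with the medium slot's far end at (322,154). The long bar is standing. Lower, release and lift.

Request:
send_rows(
  increments=[
    [0, 0, 0, -0.015, 0.008, 0.05, 255],
    [0, 0, 0, 0, 0, 0.06, 255],
    [0, 0, 0, 0, 0, 0.055, 255],
    [0, 0, 0, 0, 0, 0, 255],
    [0, 0, 0, 0, 0, 0, 255],
  ],
)

```text
clock: 14.3
tcp_pos: [0.5291, 0.2349, 0.0406]
ee_rot: [0.0, 1.0, -0.003, -0.0]
force: [0.4, 0.6, -4.9]
width: 0.0138
gripper_force: 40.0
```

```bash
python3 - <<'E'
from h import *
need(529.6,234.8,41,-0.4)
E
```

```text
t 14.3 p [529.1 234.9  40.6] w 13.8 F [ 0.4  0.6 -4.9] turn [0.    0.001 0.   ] shift [ 0.003  0.001 -0.003] (mm [ 0.5  0.1 -0.4] )
```

Request:
send_rows(
  increments=[
    [0, 0, 0, 0, 0, 0.005, 255],
    [0, 0, 0, 0, 0, 0, 255],
    [0, 0, 0, 0, 0, 0, 140],
    [0, 0, 0, 0, 0, 0, 140],
    [0, 0, 0, 0, 0, 0, 140],
    [0, 0, 0, 0, 0, 0, 140],
  ],
)

```text
clock: 14.9
tcp_pos: [0.5295, 0.235, 0.0406]
ee_rot: [-0.0, 1.0, -0.003, 0.0]
force: [-1.3, 0.1, -0.7]
width: 0.0407
gripper_force: 0.0
```

Request:
send_rows(
  increments=[
    [0, 0, 0, 0, 0, -0.1, 140],
    [0, 0, 0, 0, 0, -0.2, 140],
    [0, 0, 0, 0, 0, -0.25, 140],
    [0, 0, 0, 0, 0, -0.15, 140],
    [0, 0, 0, 0, 0, 0, 140],
  ],
)

```text
clock: 15.4
tcp_pos: [0.531, 0.2359, 0.15]
ee_rot: [-0.001, 1.0, -0.004, 0.003]
force: [-0.2, 0.8, -0.2]
width: 0.0425
gripper_force: 0.0
```

```bash
python3 - <<'E'
from h import *
need(603.8,-147.2,120,-0.5)
E
```

```text
t 15.4 p [531.  235.9 150. ] w 42.5 F [-0.2  0.8 -0.2] turn [-0.005 -0.01   0.003] shift [0.507 2.55  0.2  ] (mm [ 76.1 382.5  30. ] )
```

Request:
send_rows(
  increments=[
    [0, 0, 0, 0.05, 0.15, 0, 120],
    [0, 0, 0, 0.05, 0.26, 0, 120],
    [0, 0, 0, 0.05, 0.26, 0, 120],
    [0, 0, 0, 0.05, 0.26, 0, 120],
    [0, 0, 0, 0.05, 0.26, 0, 120],
    [0, 0, 0, 0.05, 0.26, 0, 120],
    [0, 0, 0, 0.05, 0.26, 0, 120],
    [0, 0, 0, 0.05, 0.26, 0, 120],
  ],
)

```text
clock: 16.2
tcp_pos: [0.5872, -0.0625, 0.1458]
ee_rot: [-0.0, 1.0, -0.003, 0.0]
force: [-0.0, 0.5, -0.4]
width: 0.0496
gripper_force: 0.0
```

Request:
send_rows(
  increments=[
    [0, 0, 0, 0.05, 0.26, 0, 120],
    [0, 0, 0, 0.05, 0.25, 0.1, 120],
    [0, 0, 0, 0, 0.07, 0.1, 120],
    [0, 0, 0, 0, 0, 0, 120],
    [0, 0, 0, 0, 0, 0, 120],
  ],
)

```text
clock: 16.7
tcp_pos: [0.6014, -0.1467, 0.1154]
ee_rot: [-0.0, 1.0, -0.003, -0.0]
force: [-0.4, 0.3, -0.3]
width: 0.0499
gripper_force: 0.0
```

```bash
python3 - <<'E'
from h import *
need(603.8,-147.2,34,-0.5)
c=calibration('wrist');im=read_camera('wrist');a=np.radians(-0.5);d=np.array([np.cos(a),np.sin(a),0])*.0375
m=(im[...,1]>195).astype(np.uint8)
q=np.array([.6038,-.1472,.048]);p=proj(c,[q+d,q,q-d]);print(p)
for i in range(int(p[0,1])-8,int(p[1,1])+10,6):
    print(i,''.join('#' if x else '.' for x in m[i,int(p[1,0])-35:int(p[1,0])+35]))
E
```

```text
t 16.7 p [ 601.4 -146.7  115.4] w 49.9 F [-0.4  0.3 -0.3] turn [-0.002  0.002  0.005] shift [0.016 0.003 0.543] (mm [ 2.4  0.5 81.4] )
[[321.3329331  167.59780082]
 [321.17249997 212.07747674]
 [321.02523111 252.90739073]]
159 ......................................................................
165 ......................................................................
171 .............................#################........................
177 ............................##################........................
183 ............................##################........................
189 ............................#################.........................
195 ......................................................................
201 ......................................................................
207 ......................................................................
213 ......................................................................
219 ......................................................................
```

Aligned. Descend and grip.

Request:
send_rows(
  increments=[
    [0, 0, 0, 0.012, 0, 0.15, 120],
    [0, 0, 0, 0, 0, 0.15, 120],
    [0, 0, 0, 0, 0, 0.14, 120],
    [0, 0, 0, 0, 0, 0.1, 120],
    [0, 0, 0, 0, 0, 0, 120],
    [0, 0, 0, 0, 0, 0, 255],
    [0, 0, 0, 0, 0, 0, 255],
    [0, 0, 0, 0, 0, 0, 255],
  ],
)

```text
clock: 17.55
tcp_pos: [0.6041, -0.1481, 0.0355]
ee_rot: [0.0, 1.0, -0.003, 0.001]
force: [-0.7, 0.3, -0.0]
width: 0.0289
gripper_force: 0.0
```

Request:
send_rows(
  increments=[
    [0, 0, 0, 0, 0, 0, 255],
    [0, 0, 0, 0, 0, 0, 255],
    [0, 0, 0, 0, 0, 0, 255],
    [0, 0, 0, 0, 0, 0, 255],
  ],
)

```text
clock: 17.95
tcp_pos: [0.6037, -0.1482, 0.0348]
ee_rot: [0.0, 1.0, -0.003, 0.0]
force: [-0.9, 0.1, 6.2]
width: 0.0136
gripper_force: 39.9
```

Request:
send_rows(
  increments=[
    [0, 0, 0, 0, 0, -0.1, 255],
    [0, 0, 0, 0, 0, -0.15, 255],
    [0, 0, 0, 0, 0, -0.15, 255],
    [0, 0, 0, 0, 0, -0.2, 255],
    [0, 0, 0, 0, 0, -0.2, 255],
    [0, 0, 0, 0, 0, -0.1, 255],
    [0, 0, 0, 0, 0, 0, 255],
  ],
)

```text
clock: 18.65
tcp_pos: [0.6044, -0.1482, 0.1717]
ee_rot: [0.0, 1.0, -0.004, 0.002]
force: [0.9, -0.9, -3.8]
width: 0.014
gripper_force: 39.9
```

```bash
python3 - <<'E'
from h import *
need(529,106.9,110,-0.4)
E
```

```text
t 18.65 p [ 604.4 -148.2  171.7] w 14.0 F [ 0.9 -0.9 -3.8] turn [ 0.001 -0.006 -0.   ] shift [-0.515 -1.697  0.411] (mm [ -77.2 -254.6   61.7] )
```

Request:
send_rows(
  increments=[
    [0, 0, 0, -0.065, -0.15, 0, 255],
    [0, 0, 0, -0.075, -0.24, 0, 255],
    [0, 0, 0, -0.075, -0.24, 0, 255],
    [0, 0, 0, -0.075, -0.24, 0, 255],
    [0, 0, 0, -0.075, -0.24, 0, 255],
    [0, 0, 0, -0.075, -0.24, 0, 255],
    [0, 0, 0, -0.075, -0.24, 0, 255],
    [0, 0, 0, 0, -0.107, 0.1, 255],
  ],
)

```text
clock: 19.45
tcp_pos: [0.5266, 0.1106, 0.1543]
ee_rot: [-0.001, 1.0, -0.002, 0.0]
force: [0.6, -1.1, -3.6]
width: 0.0135
gripper_force: 39.9
```

Request:
send_rows(
  increments=[
    [0, 0, 0, 0, 0, 0.15, 255],
    [0, 0, 0, 0, 0, 0.15, 255],
    [0, 0, 0, 0, 0, 0, 255],
    [0, 0, 0, 0, 0, 0, 255],
  ],
)

```text
clock: 19.85
tcp_pos: [0.5274, 0.1068, 0.1088]
ee_rot: [0.0, 1.0, -0.003, -0.001]
force: [0.1, 0.9, -3.3]
width: 0.0139
gripper_force: 39.9
```

```bash
python3 - <<'E'
from h import *
need(529,106.9,66,-0.4)
E
```

```text
t 19.85 p [527.4 106.8 108.8] w 13.9 F [ 0.1  0.9 -3.3] turn [0.001 0.004 0.   ] shift [ 0.011 -0.     0.285] (mm [ 1.6 -0.1 42.8] )
```

Request:
send_rows(
  increments=[
    [0, 0, 0, 0.003, 0, 0.1, 255],
    [0, 0, 0, 0, 0, 0.11, 255],
    [0, 0, 0, 0, 0, 0.075, 255],
    [0, 0, 0, 0, 0, 0, 255],
    [0, 0, 0, 0, 0, 0, 255],
  ],
)

```text
clock: 20.35
tcp_pos: [0.5287, 0.1071, 0.0672]
ee_rot: [-0.0, 1.0, -0.003, 0.0]
force: [0.2, -0.7, -4.0]
width: 0.0139
gripper_force: 39.9
```

```bash
python3 - <<'E'
from h import *
need(529,106.9,40.8,-0.4)
c=calibration('wrist');im=read_camera('wrist');cv2.imwrite('pics/w5.png',im)
print(proj(c,[[.529+.0425,.1069,.023],[.529+.0375,.1069,sense()['tcp_pos'][2]+.0128]]))
E
```

```text
t 20.35 p [528.7 107.1  67.2] w 13.9 F [ 0.2 -0.7 -4. ] turn [-0.    -0.001  0.   ] shift [0.002 0.001 0.176] (mm [ 0.3  0.2 26.4] )
[[320.3286596  169.28853077]
 [320.44310997 197.16849997]]
```

View pics/w5.png

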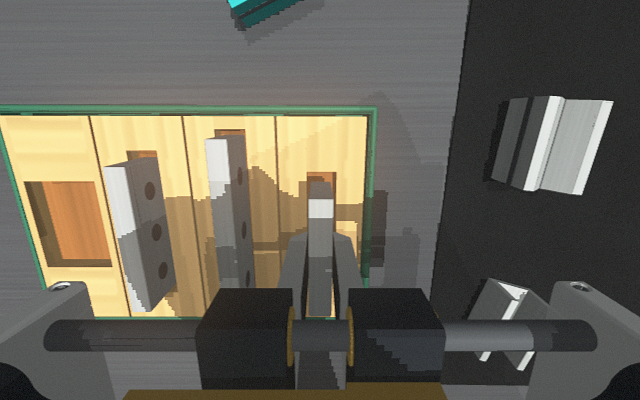

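The short bar's top end at row 198 and the slot end at (321,172) line up. The medium and long bars stand upright in their slots. Lower and release.

Request:
send_rows(
  increments=[
    [0, 0, 0, -0.007, 0, 0.06, 255],
    [0, 0, 0, 0, 0, 0.06, 255],
    [0, 0, 0, 0, 0, 0.055, 255],
    [0, 0, 0, 0, 0, 0, 255],
    [0, 0, 0, 0, 0, 0, 255],
  ],
)

```text
clock: 20.9
tcp_pos: [0.5271, 0.107, 0.0398]
ee_rot: [0.0, 1.0, -0.003, -0.0]
force: [-0.1, -0.7, -4.0]
width: 0.0139
gripper_force: 40.0
```

Request:
send_rows(
  increments=[
    [0, 0, 0, 0, 0, 0.005, 255],
    [0, 0, 0, 0, 0, 0, 255],
    [0, 0, 0, 0, 0, 0, 140],
    [0, 0, 0, 0, 0, 0, 140],
    [0, 0, 0, 0, 0, 0, 140],
    [0, 0, 0, 0, 0, 0, 140],
  ],
)

```text
clock: 21.5
tcp_pos: [0.5275, 0.107, 0.0398]
ee_rot: [-0.0, 1.0, -0.003, 0.0]
force: [0.1, -0.5, 0.0]
width: 0.041
gripper_force: 0.0
```

Request:
send_rows(
  increments=[
    [0, 0, 0, 0, 0, -0.1, 140],
    [0, 0, 0, 0, 0, -0.2, 140],
    [0, 0, 0, 0, 0, -0.25, 140],
    [0, 0, 0, 0, 0, -0.15, 140],
    [0, 0, 0, 0, 0, 0, 140],
  ],
)

```text
clock: 22.0
tcp_pos: [0.5291, 0.1075, 0.1479]
ee_rot: [-0.001, 1.0, -0.004, 0.003]
force: [0.3, 0.3, 0.2]
width: 0.0426
gripper_force: 0.0
```

```bash
python3 - <<'E'
from h import *
t=cv2.imread('pics/top0.png');c=calibration('top')
m=np.zeros(t.shape[:2],np.uint8);m[195:235,335:370]=t[195:235,335:370].min(2)>110
k=max(cv2.findContours(m,0,1)[0],key=cv2.contourArea);r=rect(k[:,0],c,.043);print(r)
need(r[0],r[1],120,r[4])
E
```

```text
[588.7 -50.9  64.1  44.5  -5.3]
t 22.0 p [529.1 107.5 147.9] w 42.6 F [0.3 0.3 0.2] turn [-0.003 -0.01   0.163] shift [0.493 1.015 0.186] (mm [ 74.  152.2  27.9] )
```

Request:
send_rows(
  increments=[
    [0, 0, 0.16, 0, 0, 0, 28],
    [0, 0, 0, 0.09, 0.18, 0, 28],
    [0, 0, 0, 0.1, 0.23, 0, 28],
    [0, 0, 0, 0.1, 0.23, 0, 28],
    [0, 0, 0, 0.1, 0.23, 0.09, 28],
    [0, 0, 0, 0.1, 0.145, 0.09, 28],
    [0, 0, 0, 0, 0, 0, 28],
    [0, 0, 0, 0, 0, 0, 28],
  ],
)

```text
clock: 22.8
tcp_pos: [0.5863, -0.0514, 0.1167]
ee_rot: [-0.0, 0.999, -0.046, -0.001]
force: [0.4, 0.7, 0.3]
width: 0.0839
gripper_force: 0.0
```

```bash
python3 - <<'E'
from h import *
need(588.7,-50.9,32.5,-5.1)
c=calibration('wrist');im=read_camera('wrist');cv2.imwrite('pics/w6.png',im)
a=np.radians(-5.1);d=np.array([np.cos(a),np.sin(a),0])*.03;n=np.array([-np.sin(a),np.cos(a),0])*.02
q=np.array([.5887,-.0509,.043]);print(proj(c,[q+d+n,q+d-n,q-d+n,q-d-n]))
E
```

```text
t 22.8 p [586.3 -51.4 116.7] w 83.9 F [0.4 0.7 0.3] turn [-0.     0.003 -0.005] shift [ 0.016 -0.004  0.561] (mm [ 2.4 -0.7 84.2] )
[[295.2928117  175.23281066]
 [343.63071727 175.10226421]
 [297.0872059  241.94841515]
 [342.29095176 241.84067767]]
```

View pics/w6.png

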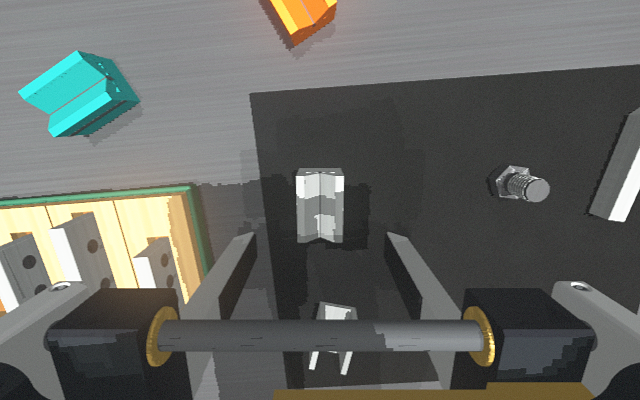

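The V-block at (320,205), V upward, sits between the jaws where predicted. Descend and grip.

Request:
send_rows(
  increments=[
    [0, 0, 0, 0.012, 0, 0.15, 28],
    [0, 0, 0, 0, 0, 0.15, 28],
    [0, 0, 0, 0, 0, 0.14, 28],
    [0, 0, 0, 0, 0, 0.11, 28],
    [0, 0, 0, 0, 0, 0.01, 28],
    [0, 0, 0, 0, 0, 0, 28],
    [0, 0, 0, 0, 0, 0, 255],
    [0, 0, 0, 0, 0, 0, 255],
  ],
)

```text
clock: 23.65
tcp_pos: [0.5892, -0.0512, 0.0347]
ee_rot: [-0.0, 0.999, -0.045, 0.001]
force: [-0.4, -0.6, 0.2]
width: 0.0709
gripper_force: 0.0
```

Request:
send_rows(
  increments=[
    [0, 0, 0, 0, 0, 0, 255],
    [0, 0, 0, 0, 0, 0, 255],
    [0, 0, 0, 0, 0, 0, 255],
    [0, 0, 0, 0, 0, 0, 255],
    [0, 0, 0, 0, 0, 0, 255],
    [0, 0, 0, 0, 0, 0, 255],
  ],
)

```text
clock: 24.25
tcp_pos: [0.5887, -0.0514, 0.0337]
ee_rot: [-0.0, 0.999, -0.045, 0.0]
force: [-1.0, 1.1, 2.4]
width: 0.0398
gripper_force: 40.0
```

Request:
send_rows(
  increments=[
    [0, 0, 0, 0, 0, -0.1, 255],
    [0, 0, 0, 0, 0, -0.15, 255],
    [0, 0, 0, 0, 0, -0.15, 255],
    [0, 0, 0, 0, 0, -0.2, 255],
    [0, 0, 0, 0, 0, -0.2, 255],
    [0, 0, 0, 0, 0, -0.1, 255],
    [0, 0, 0, 0, 0, 0, 255],
  ],
)

```text
clock: 24.95
tcp_pos: [0.5895, -0.0515, 0.1708]
ee_rot: [0.0, 0.999, -0.045, 0.002]
force: [0.2, -0.9, -6.2]
width: 0.0394
gripper_force: 40.0
```

```bash
python3 - <<'E'
from h import *
need(528.8,298.7,120,-0.4)
E
```

```text
t 24.95 p [589.5 -51.5 170.8] w 39.4 F [ 0.2 -0.9 -6.2] turn [-0.    -0.006 -0.16 ] shift [-0.421 -2.332  0.339] (mm [ -63.1 -349.8   50.8] )
```

Request:
send_rows(
  increments=[
    [0, 0, -0.16, 0, 0, 0, 255],
    [0, 0, 0, -0.03, -0.15, 0, 255],
    [0, 0, 0, -0.045, -0.24, 0, 255],
    [0, 0, 0, -0.045, -0.24, 0, 255],
    [0, 0, 0, -0.045, -0.24, 0, 255],
    [0, 0, 0, -0.045, -0.24, 0, 255],
    [0, 0, 0, -0.045, -0.24, 0, 255],
    [0, 0, 0, -0.045, -0.24, 0, 255],
  ],
)

```text
clock: 25.75
tcp_pos: [0.5439, 0.1884, 0.1669]
ee_rot: [0.0, 1.0, -0.003, -0.001]
force: [0.9, -0.4, -5.6]
width: 0.0395
gripper_force: 40.0
```

Request:
send_rows(
  increments=[
    [0, 0, 0, -0.045, -0.24, 0, 255],
    [0, 0, 0, -0.045, -0.24, 0, 255],
    [0, 0, 0, -0.03, -0.24, 0.1, 255],
    [0, 0, 0, 0, -0.02, 0.15, 255],
    [0, 0, 0, 0, 0, 0.15, 255],
    [0, 0, 0, 0, 0, 0, 255],
    [0, 0, 0, 0, 0, 0, 255],
  ],
)

```text
clock: 26.45
tcp_pos: [0.5274, 0.298, 0.1078]
ee_rot: [0.001, 1.0, -0.004, -0.001]
force: [0.0, 0.0, -5.3]
width: 0.0398
gripper_force: 40.0
```

```bash
python3 - <<'E'
from h import *
need(528.8,298.7,66,-0.4)
E
```

```text
t 26.45 p [527.4 298.  107.8] w 39.8 F [ 0.   0.  -5.3] turn [ 0.002  0.004 -0.   ] shift [ 0.009 -0.005  0.279] (mm [ 1.4 -0.7 41.8] )
```

Request:
send_rows(
  increments=[
    [0, 0, 0, 0.005, 0, 0.1, 255],
    [0, 0, 0, 0, 0, 0.11, 255],
    [0, 0, 0, 0, 0, 0.07, 255],
    [0, 0, 0, 0, 0, 0, 255],
    [0, 0, 0, 0, 0, 0, 255],
  ],
)

```text
clock: 26.95
tcp_pos: [0.529, 0.2985, 0.0669]
ee_rot: [-0.0, 1.0, -0.004, 0.0]
force: [0.2, -0.4, -6.4]
width: 0.0394
gripper_force: 40.0
```

```bash
python3 - <<'E'
from h import *
need(528.8,298.7,39.7,-0.4)
c=calibration('wrist');im=read_camera('wrist');cv2.imwrite('pics/w7.png',im)
print(proj(c,[[.5288+.035,.2987+.026,.023],[.5288+.035,.2987-.026,.023],[.5288+.03,.2987,sense()['tcp_pos'][2]+.0095]]))
E
```

```text
t 26.95 p [529.  298.5  66.9] w 39.4 F [ 0.2 -0.4 -6.4] turn [-0. -0. -0.] shift [-0.001 -0.001  0.182] (mm [-0.2 -0.2 27.2] )
[[284.35210133 180.35343102]
 [355.64850762 179.84676639]
 [319.99135771 209.27303755]]
```

View pics/w7.png

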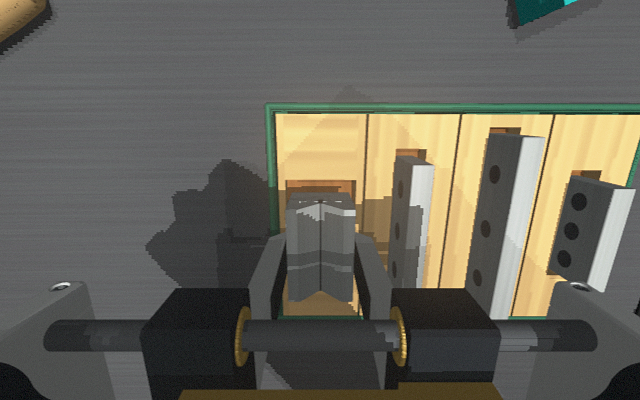

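The pocket's far corners at (286,180) and (356,180) match the prediction, and the V-block is centred over it. All three parallels are standing. Lower and release.

Request:
send_rows(
  increments=[
    [0, 0, 0, 0, 0, 0.06, 255],
    [0, 0, 0, 0, 0, 0.06, 255],
    [0, 0, 0, 0, 0, 0.055, 255],
    [0, 0, 0, 0, 0, 0, 255],
    [0, 0, 0, 0, 0, 0, 255],
  ],
)

```text
clock: 27.5
tcp_pos: [0.5285, 0.2984, 0.0399]
ee_rot: [0.0, 1.0, -0.003, -0.0]
force: [-0.2, 0.9, -5.4]
width: 0.0396
gripper_force: 40.0
```

Request:
send_rows(
  increments=[
    [0, 0, 0, 0, 0, 0.008, 255],
    [0, 0, 0, 0, 0, 0, 255],
    [0, 0, 0, 0, 0, 0, 105],
    [0, 0, 0, 0, 0, 0, 105],
    [0, 0, 0, 0, 0, 0, 105],
    [0, 0, 0, 0, 0, 0, 105],
  ],
)

```text
clock: 28.1
tcp_pos: [0.5289, 0.2986, 0.0395]
ee_rot: [-0.0, 1.0, -0.003, 0.0]
force: [0.3, 1.0, 0.6]
width: 0.0558
gripper_force: 0.0
```

Request:
send_rows(
  increments=[
    [0, 0, 0, 0, 0, -0.1, 105],
    [0, 0, 0, 0, 0, -0.2, 105],
    [0, 0, 0, 0, 0, -0.25, 105],
    [0, 0, 0, 0, 0, -0.25, 105],
    [0, 0, 0, 0.2, -0.2, -0.2, 105],
    [0, 0, 0, 0.2, -0.3, 0, 105],
    [0, 0, 0, 0, -0.3, 0, 105],
    [0, 0, 0, 0, 0, 0, 105],
  ],
)

```text
clock: 28.9
tcp_pos: [0.5841, 0.4202, 0.1889]
ee_rot: [-0.002, 1.0, -0.001, -0.001]
force: [-1.3, -0.4, -1.2]
width: 0.0555
gripper_force: 0.0
```

```bash
python3 - <<'E'
from h import *
need(528.8,298.7,100,-0.4)
a=read_camera('side')[110:250,220:370];b=read_camera('top')[165:325,160:500]
b=cv2.resize(b,(680,320),interpolation=2);a=cv2.resize(a,(300,280),interpolation=2)
o=np.zeros((600,680,3),np.uint8);o[:320]=b;o[320:,:300]=a;cv2.imwrite('pics/f.png',o)
E
```

```text
t 28.9 p [584.1 420.2 188.9] w 55.5 F [-1.3 -0.4 -1.2] turn [-0.007  0.002  0.011] shift [-0.363  0.813  0.593] (mm [-54.5 121.9  88.9] )
```

View pics/f.png

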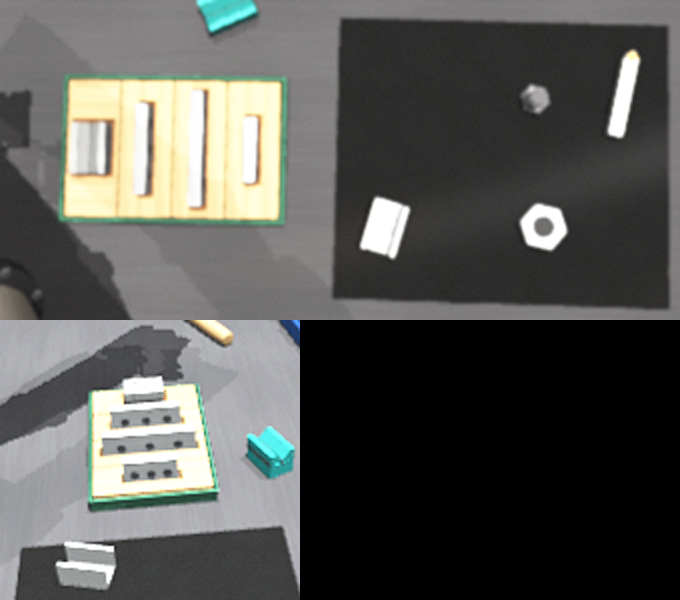

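All four parts sit upright in their recesses: V-block at (91,147), medium at (145,148), long at (197,148) and short at (251,150). The channel at (385,228) and turning tool at (623,95) are undisturbed.

```bash
python3 -c "
from plant import *
print(sign_off())"
```

```text
the job is handed in; nothing more can be done
None
```

The job is handed in: the last camera views show all three parallels and the V-block upright in their own recesses, with the turning tool and channel left where they lay; `sign_off()` gave no verdict.

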